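# Unhasp and open the red parts chest

### The job

Open the red parts chest: with its lid still down, flip the hasp on its front off the staple and swing it outward and up until it stands at least level, where it stays by itself. Then raise the lid by the black T-handle on top to at least 50 degrees, where it also stays, and let go with the hasp still clear. Leave the green chest hasped and shut.

Things in the scene. Friction and masses are not known exactly. Their poses are not given: they have to be found in the camera images.
- red_chest: red steel chest fixed to the bench, 150 deep (x) x 150 wide (y) x 85 mm plus a 10 mm lid (its top at 95.5); a green twin stands beside it, left or right. Origin: centre of its underside; x points from the hasp side (front, facing the robot) to the back, z up. Lid shut, in this frame, mm: hasp pin at (-81, 0, 92.5), lid hinge at (75, 0, 85.5), both along y; handle centre at (-10, 0, 125.5).
- red_hasp (a joint): hasp on the red lid's front edge, rad: 0 = hangs over the staple (starts 0 to 0.1), 1.57 = level, pointing forward, stop 2.0. Stiff hinge, stays where left; about 2 N at its end moves it. Steel leaf 22 wide (y), 4 thick, 38 mm long; its slot fits round a staple that ends 10 mm in front of the pin. While it hangs there the lid rises at most some 0.05 rad.
- red_tab (a point): centre of the yellow roller on the lifting tab at the hasp's foot: lies along the chest's y, 30 mm long, 12 across, turns freely on its pin. When the hasp hangs: 30 mm in front of the hasp pin and 25 below it, 67 above the bench, 36 in front of the chest wall; moves with the hasp. Pinch it end to end from above (across the chest's y): it turns in the pads as the hasp swings.
- red_lid (a joint): the red chest's lid, in rad: 0 = shut, grows as it opens upward about its back edge, stop at 1.4. The stiff hinge holds it at any angle; lifting it at the handle takes about 8 N.
- green_hasp (a joint): the green chest's hasp, same meaning as red_hasp; starts at 0 and is to be left alone.
- green_lid (a joint): the green chest's lid, same meaning as red_lid; starts shut and is to be left alone.
- red_handle (a point): centre of the black cross bar of the T-handle on the red lid: along the chest's y, 36 mm long, 18 across, turns freely on its pin, on a 10 mm stem; centre 30 mm above the lid's top (125.5 above the bench when shut), 85 in front of the lid hinge and 40 above it; moves with the lid. Pinch it end to end from above: it turns in the pads as the lid swings.

How it is judged:
By the outcome, as a careful person would: the job done as asked, in the order asked, and still so for the second after the job is handed in, with the robot touching nothing.
It also fails if it takes over 48 s, if anything falls off the work surface, if the arm or the gripper's body presses on something with over 40 N, if the wrist force passes 120 N, or if a joint passes its speed limit or range.

### The arm

A 6-joint arm with a two-finger parallel gripper is mounted at the origin on a cart in front of the work surface, level with it; the furniture and walls round the work are solid. World frame = base frame: x ahead of the robot, y to its left, z up, the work surface at z = 0. Lengths are in m, angles in rad, forces in N, time in s.
With the tool pointing down it reaches from about 0.325 to 0.9 m from the base axis. Payload 6.1 kg.
Tool frame: the origin (TCP) lies at the very end of the fingers, on their centre line; the grasp point (between the pads) lies 19 mm behind it (env.hold_point_z is the distance from the TCP to the grasp point, in m); z points along the fingers, y is the line along which they close (so a half turn about z gives the same grasp; the last joint's range is limited). The gripper opens to 87 mm and grips with 3 to 60 N. Pads are 19 mm wide; open, the fingers measure 117 mm over their backs; the gripper's body (75 mm by 190 mm) begins 51 mm behind the grasp point.
Start: joints at [1.026, 0.22, 1.526, -0, 1.395, -0.126], TCP at [0.254, 0.571, 0.223] pointing down, gripper open.
Joint ranges: [-2.98, 2.98], [-0.91, 2.08], [0.09, 2.57], [-1.24, 4.39], [0.2, 2.65], [-2.68, 2.68]. Speed limits (rad/s): [2.57, 2.57, 3.01, 3.14, 3.14, 3.14].

### API

Orientations are given as a unit quaternion [w, x, y, z].
In Python, from station import env, imaging, finish_job gives the robot as it stands.
- The arm moves only by the tool send_rows, never from a script. Its argument "moves" is a list of rows, each a list of 2 entries, a list of its own where there are three numbers: the shift along the tool's x, y, z in mm, then the turn about the tool's z in rad. A call has exactly 10 rows; each row is the pose to reach, as a shift and turn from the pose commanded when the call began, along the tool's axes at that moment; what a row does not reach only later rows make up. A row lasts 1/10 s, in which the tool goes at most 50 mm and 8.59 degrees, less where a joint would pass 70% of its speed; a pose out of reach is approached as far as the arm can. A call with a gripper value outside its range is refused whole. "claw" is the opening, from 0 (shut) to 1 (fully open), set as the call begins (left out, the last holds). The fingers move at their own pace and stop on an object; "grip_force" is the grip in N (left out, the last holds). Time passes only in rows, so rows that repeat a pose let the fingers close, or fill a call up. It gives the time, the measured TCP pose, the force, the opening and the grip force at its end, in the units of the state.
- env.state(): the state, without advancing time (a new reading comes with each control period).
- imaging.get_image(name): name is "scene" or "top" or "wrist"; returns the picture (384x512x3 uint8, red, green, blue); there is no depth.
- imaging.camera_params(name): a dict with "fov_y" (degrees; the focal length in pixels is half the picture's height over the tangent of half this angle, whatever the lens; pixels are square), "cx", "cy" (the principal point, pixels), "rvec" (rotation vector, rad) and "tvec" (3), from world to camera coordinates, as OpenCV has them. Camera axes: x right, y down, z forward; pixel columns grow to the right and rows downward; lengths in m; the calibration is good to about 2 mm. A picture is of the moment at which its call begins: read the wrist's pose just before it. camera_params takes no time and is no camera call; for the wrist camera it gives the pose at the moment of the call.
- finish_job(): hands the job in; it is judged then, once.
The state is a dict: "clock": time; "qpos": joint angles; "joint_vel": joint speeds; "effort": joint torques, N m; "tcp_pos": TCP position; "ee_rot": TCP orientation; "contact_force": force on the tool from outside, world axes, zero at the start; "torque": the same for the moment, N m; "opening": finger opening in m; "grasp_force": force on a finger pad.
Only numpy, scipy, OpenCV 4.12 (cv2) and the standard library are available. Lean on these libraries where they do the work, as an engineer would, in place of code of your own. Each camera call takes 0.05 s, during which the arm holds its last target. There are 200 camera calls.

## Working session

There is one attempt and no reset: what is moved stays moved. The work goes in short steps, Python scripts to look and compute and a tool call to move; the robot and the scene stay as the last step left them, time stands still between calls to the robot, and variables do not carry over. Pictures are saved under pics/ and viewed, at most 10 in all, crops included, and the job is handed in when it is done.

Besides the shell and the picture viewer there is one more tool, called after "Emit:" by a JSON object that holds its "method" and its "body". send_rows: Moves the arm, as the interface text tells. Its arguments: {"type":"object","properties":{"moves":{"type":"array","items":{"type":"array"}},"claw":{"type":"number"},"grip_force":{"type":"number"}},"required":["moves"]}

```bash
mkdir -p pics; ls
cat > h.py <<'E'
import numpy as np, cv2
from station import env, imaging
from scipy.spatial.transform import Rotation as R
def cam(n):
    p=imaging.camera_params(n); f=192/np.tan(np.radians(p['fov_y'])/2)
    Rm=R.from_rotvec(p['rvec']).as_matrix(); t=np.array(p['tvec'])
    return f,p['cx'],p['cy'],Rm,t
def ray(n,u,v,c=None):
    f,cx,cy,Rm,t=c or cam(n); d=Rm.T@np.array([(u-cx)/f,(v-cy)/f,1]); return -Rm.T@t,d
def onz(n,u,v,z,c=None):
    o,d=ray(n,u,v,c); return o+d*(z-o[2])/d[2]
def proj(n,P,c=None):
    f,cx,cy,Rm,t=c or cam(n); q=Rm@np.array(P)+t; return f*q[0]/q[2]+cx, f*q[1]/q[2]+cy
def grab(n,fn):
    c=cam(n); im=imaging.get_image(n); cv2.imwrite('pics/'+fn,im[:,:,::-1]); return im,c
E
python3 - <<'E'
from h import *
a,_=grab('top','top0.png'); b,_=grab('scene','scene0.png')
cv2.imwrite('pics/both0.png',cv2.resize(np.hstack([a,b])[:,:,::-1],(800,300)))
for n in('top','scene'):
    print(n,imaging.camera_params(n))
print(env.state())
E
```

```text
pics
top {'fov_y': 53.67358418471093, 'cx': 259.7161023561006, 'cy': 191.26849522000117, 'rvec': array([ 2.18708567, -2.12961452,  0.20561434]), 'tvec': array([0.26127639, 0.54287204, 0.88457916])}
scene {'fov_y': 54.599224417432545, 'cx': 254.7134855714253, 'cy': 190.84989786257213, 'rvec': array([ 2.11346291, -1.30875781,  0.47079283]), 'tvec': array([0.02841378, 0.54714557, 0.49830307])}
{'clock': 0.1, 'qpos': array([ 1.02591958e+00,  2.21168222e-01,  1.52751811e+00, -4.50482850e-07,
        1.39469518e+00, -1.26090709e-01]), 'joint_vel': array([ 0.00069735, -0.00171616, -0.00230589,  0.00055693, -0.00104898,
       -0.00027623]), 'effort': array([ 7.50068248e-04, -4.95940733e+01, -3.88520837e+01,  7.02848705e-02,
        5.15164481e-02, -5.19748733e-05]), 'tcp_pos': array([0.25385819, 0.5704995 , 0.22152234]), 'ee_rot': array([-2.94259330e-04,  2.07866092e-01,  9.78156883e-01, -8.44637013e-04]), 'contact_force': array([-0.35681152, -0.1134702 , -0.40677723]), 'torque': array([ 0.01584567, -0.02917245,  0.01151059]), 'grasp_force': 0.0, 'opening': 0.0871170361670417}
```

View pics/top0.png

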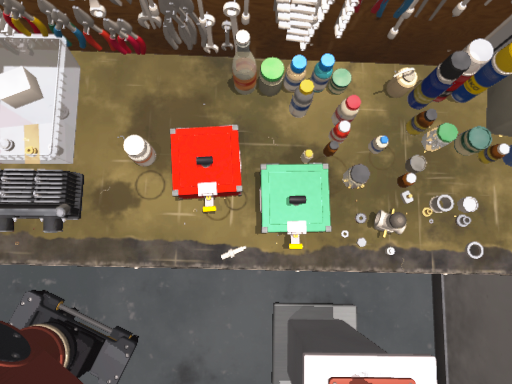

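View pics/scene0.png

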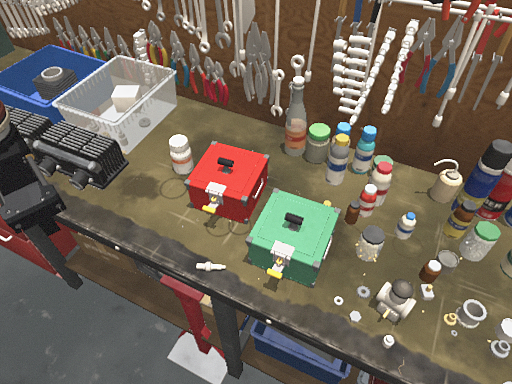

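The top view shows the red chest at about (206,161), with its handle at (204,161) and its yellow roller at (209,207). The green twin is to the right at (295,198). Next I'll measure the red chest.

Run:
```python
from h import *
im=cv2.imread('pics/top0.png'); hsv=cv2.cvtColor(im,cv2.COLOR_BGR2HSV); c=cam('top')
print('campos',-c[3].T@c[4])
def big(m,roi):
    z=np.zeros_like(m);x0,x1,y0,y1=roi;z[y0:y1,x0:x1]=m[y0:y1,x0:x1]
    k=max(cv2.findContours(z,0,2)[0],key=cv2.contourArea);return k
red=cv2.inRange(hsv,(0,180,150),(8,255,255))|cv2.inRange(hsv,(172,180,150),(180,255,255))
k=big(red,(160,255,115,215)); box=cv2.boxPoints(cv2.minAreaRect(k))
P=np.array([onz('top',u,v,.0955,c)[:2] for u,v in box]); print('lid box px',box,'\n',P,'center',P.mean(0),'sides',np.linalg.norm(P[1]-P[0]),np.linalg.norm(P[2]-P[1]))
print('angs',[np.degrees(np.arctan2(*(P[(i+1)%4]-P[i])[::-1])) for i in range(4)])
def cen(m,roi,z,name):
    k=big(m,roi); r=cv2.minAreaRect(k); p=onz('top',*r[0],z,c); b=cv2.boxPoints(r)
    print(name,r,p, [np.round(onz('top',u,v,z,c)[:2],4) for u,v in b])
cen(cv2.inRange(hsv,(0,0,0),(180,255,60)),(190,220,150,172),.130,'handle')
cen(cv2.inRange(hsv,(22,150,140),(35,255,255)),(195,225,190,220),.067,'roller')
im=cv2.imread('pics/scene0.png');hsv=cv2.cvtColor(im,cv2.COLOR_BGR2HSV);cs=cam('scene')
for m,roi,z,n in[(cv2.inRange(hsv,(0,0,0),(180,255,60)),(210,240,150,172),.1255,'handle'),(cv2.inRange(hsv,(22,150,140),(35,255,255)),(195,225,190,220),.067,'roller')]:
    r=cv2.minAreaRect(big(m,roi));print('scene',n,r,onz('scene',*r[0],z,cs))
```

```text
campos [0.39485421 0.30770511 0.9459722 ]
lid box px [[168.47473 128.59534]
 [237.45526 124.28406]
 [241.62256 190.96109]
 [172.64203 195.27237]] 
 [[0.66651384 0.4916481 ]
 [0.68269908 0.33326859]
 [0.52605936 0.31873645]
 [0.5116802  0.47307477]] center [0.59673812 0.40418198] sides 0.15920437418413916 0.1573123834877983
angs [np.float64(-84.16504054393873), np.float64(-174.699595863732), np.float64(95.32267931466805), np.float64(6.840329659470735)]
handle ((204.0, 162.5), (3.0, 14.0), 90.0) [0.58133656 0.40250473 0.13      ] [array([0.5842, 0.4179]), array([0.5852, 0.3874]), array([0.5785, 0.3871]), array([0.5775, 0.4176])]
roller ((209.0, 208.5), (5.0, 14.0), 90.0) [0.4871186  0.39330132 0.067     ] [array([0.4925, 0.4097]), array([0.4934, 0.3774]), array([0.4818, 0.3769]), array([0.4809, 0.4092])]
scene handle ((225.3293914794922, 163.21763610839844), (15.109210968017578, 5.445451736450195), 4.39870548248291) [0.58333376 0.40050188 0.1255    ]
scene roller ((207.87672424316406, 210.3287811279297), (10.767786026000977, 0.9363292455673218), 20.556045532226562) [0.48308113 0.39400647 0.067     ]
```

Emit:
{"method": "send_rows", "body": {"moves": [[[-28,-7,2],-0.05],[[-57,-14,4],-0.1],[[-85,-20,6],-0.16],[[-113,-27,8],-0.21],[[-142,-34,10],-0.26],[[-170,-41,12],-0.31],[[-198,-48,14],-0.36],[[-227,-55,16],-0.42],[[-255,-61,18],-0.47],[[-283,-68,20],-0.52]], "claw": 1, "grip_force": 25}}

```text
clock: 1.1
tcp_pos: [0.4857, 0.3928, 0.2019]
ee_rot: [-0.0, -0.052, 0.999, -0.0]
contact_force: [0.8, -0.1, 0.0]
opening: 0.087
grasp_force: 0.0
```

```bash
cat > look.py <<'E'
import sys
from h import *
s=env.state(); a,c=grab('wrist',sys.argv[1]+'.png')
Rt=R.from_quat(s['ee_rot'],scalar_first=True).as_matrix()
print('t',s['clock'],'tcp',s['tcp_pos'].round(4),'xax',Rt[:,0].round(4),'yax hdg',np.degrees(np.arctan2(Rt[1,1],Rt[0,1])),'z',Rt[:,2].round(3),'F',s['contact_force'].round(1))
print('campos',(-c[3].T@c[4]).round(3),'axes rows',c[3].round(2).tolist())
hsv=cv2.cvtColor(a,cv2.COLOR_RGB2HSV)
for n,m,z in[('yellow',cv2.inRange(hsv,(22,150,110),(35,255,255)),.067),('black',cv2.inRange(hsv,(0,0,0),(180,255,50)),.1255)]:
    for k in cv2.findContours(m,0,2)[0]:
        if cv2.contourArea(k)>100:
            r=cv2.minAreaRect(k);print(n,np.round(r[0],1),np.round(r[1],1),round(r[2],1),'world',onz('wrist',*r[0],z,c).round(4))
            b=cv2.boxPoints(r);Q=[onz('wrist',*q,z,c)[:2] for q in b];
            print('   sides',np.round(np.linalg.norm(Q[1]-Q[0]),4),np.round(np.linalg.norm(Q[2]-Q[1]),4),'hdg',np.degrees(np.arctan2(*(Q[1]-Q[0])[::-1])).round(1),np.degrees(np.arctan2(*(Q[2]-Q[1])[::-1])).round(1))
E
python3 look.py w1
```

```text
t 1.1 tcp [0.4857 0.3928 0.2019] xax [-9.947e-01 -1.031e-01  8.000e-04] yax hdg 95.91699479157445 z [-0.001 -0.    -1.   ] F [ 0.8 -0.1  0. ]
campos [0.411 0.384 0.364] axes rows [[-0.1, 0.99, -0.0], [0.96, 0.1, 0.28], [0.28, 0.03, -0.96]]
yellow [250. 187.] [16. 36.] 90.0 world [0.4903 0.3902 0.067 ]
   sides 0.033 0.0153 hdg 95.9 6.7
yellow [19.5 69.5] [39. 23.] 0.0 world [0.4088 0.1876 0.067 ]
   sides 0.0185 0.0324 hdg 174.1 95.9
black [199.5 381. ] [271.   4.] -0.0 world [0.657  0.3625 0.1255]
   sides 0.0045 0.2406 hdg 177.0 96.0
black [358. 308.] [20. 10.] 90.0 world [0.5683 0.4883 0.1255]
   sides 0.0082 0.0192 hdg 96.0 11.2
black [146.  308.5] [21. 10.] 90.0 world [0.5871 0.314  0.1255]
   sides 0.0082 0.0202 hdg 96.0 1.1
black [442. 283.] [ 88. 138.] 90.0 world [0.5383 0.5513 0.1255]
   sides 0.1068 0.0821 hdg 96.0 18.1
black [255.5 309.4] [511.9 138.5] 0.4 world [0.5784 0.4042 0.1255]
   sides 0.1361 0.3973 hdg 173.8 95.6
black [363.  246.5] [39. 58.] 90.0 world [0.5132 0.4816 0.1255]
   sides 0.0445 0.0334 hdg 96.0 12.6
black [141.5 246.5] [39. 57.] 90.0 world [0.5312 0.3096 0.1255]
   sides 0.0438 0.0333 hdg 96.0 2.0
```

View pics/w1.png

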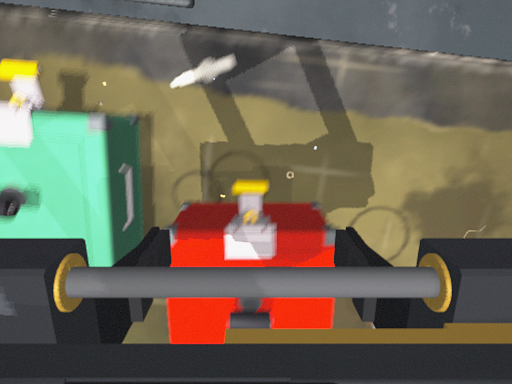

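The wrist view shows the roller at (250,187), square to the fingers. The three cameras agree within about 4 mm, at roughly (0.487, 0.392), so I'll descend over it.

Emit:
{"method": "send_rows", "body": {"moves": [[[-1,0,20],0],[[-2,0,45],0],[[-2,0,70],0],[[-2,0,95],0],[[-2,0,115],0],[[-2,0,130],0],[[-2,0,142],0],[[-2,0,150],0],[[-2,0,153],0],[[-2,0,153],0]]}}

```text
clock: 2.15
tcp_pos: [0.4872, 0.3941, 0.0496]
ee_rot: [0.0, -0.051, 0.999, 0.0]
contact_force: [0.4, -0.3, 0.3]
opening: 0.087
grasp_force: 0.0
```

```bash
python3 look.py w2 | grep -v black|grep -v sides
python3 - <<'E'
from h import *
a,c=grab('scene','s2.png'); cv2.imwrite('pics/s2c.png',cv2.resize(a[130:260,130:300,::-1],None,fx=2.3,fy=2.3))
w=cv2.imread('pics/w2.png'); v=cv2.imread('pics/s2c.png'); cv2.imwrite('pics/c2.png',np.hstack([cv2.resize(w,(400,299)),v[:299]]))
E
```

```text
t 2.15 tcp [0.4872 0.3941 0.0496] xax [-9.949e-01 -1.011e-01 -1.000e-04] yax hdg 95.80028392992774 z [ 0.  0. -1.] F [ 0.4 -0.3  0.3]
campos [0.412 0.386 0.211] axes rows [[-0.1, 0.99, -0.0], [0.96, 0.1, 0.28], [0.28, 0.03, -0.96]]
yellow [250.  317.5] [19. 22.] 90.0 world [0.5189 0.3953 0.067 ]
yellow [250.5 257.5] [63. 17.] 0.0 world [0.4856 0.3922 0.067 ]
```

View pics/c2.png

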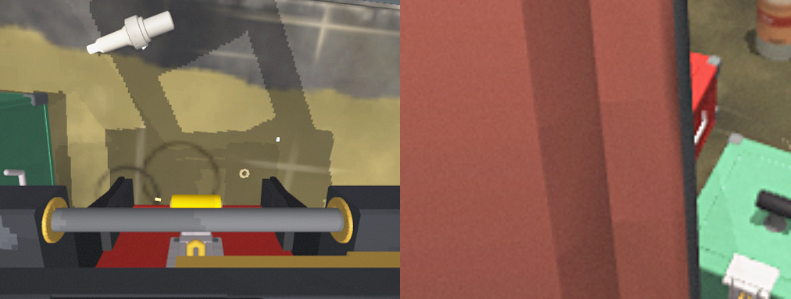

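The roller sits at (250,257), centred between the fingertips, so I'll close on it. The scene camera's view is blocked by the arm.

Emit:
{"method": "send_rows", "body": {"moves": [[[0,0,0],0],[[0,0,0],0],[[0,0,0],0],[[0,0,0],0],[[0,0,0],0],[[0,0,0],0],[[0,0,0],0],[[0,0,0],0],[[0,0,0],0],[[0,0,0],0]], "claw": 0.2, "grip_force": 25}}

```text
clock: 3.25
tcp_pos: [0.487, 0.3934, 0.0494]
ee_rot: [-0.0, -0.051, 0.999, -0.0]
contact_force: [0.5, -3.5, 0.4]
opening: 0.0293
grasp_force: 25.0
```

Opening reads 29.3 mm, so the roller is gripped. Next, the first half of the hasp arc.

Emit:
{"method": "send_rows", "body": {"moves": [[[1.9,0,-2.5],0],[[3.6,0,-5.1],0],[[5.1,0,-7.8],0],[[6.3,0,-10.7],0],[[7.4,0,-13.7],0],[[8.2,0,-16.7],0],[[8.7,0,-19.8],0],[[9,0,-22.9],0],[[9,0,-26],0],[[8.8,0,-29.1],0]]}}

```text
clock: 4.25
tcp_pos: [0.4789, 0.3927, 0.079]
ee_rot: [0.001, -0.051, 0.999, -0.0]
contact_force: [4.3, -4.4, -1.9]
opening: 0.0294
grasp_force: 25.0
```

Emit:
{"method": "send_rows", "body": {"moves": [[[-0.6,0,-3.9],0],[[-1.6,0,-7.6],0],[[-2.9,0,-11.3],0],[[-4.6,0,-14.8],0],[[-6.7,0,-18.1],0],[[-9.1,0,-21.2],0],[[-11.7,0,-24],0],[[-14.7,0,-26.6],0],[[-17.9,0,-28.9],0],[[-19.5,0,-29.9],0]]}}

```text
clock: 5.25
tcp_pos: [0.4975, 0.3945, 0.1082]
ee_rot: [-0.001, -0.051, 0.999, -0.001]
contact_force: [1.2, -4.5, -3.9]
opening: 0.0294
grasp_force: 25.0
```

```bash
python3 look.py w3 | grep -v black|grep -v sides
python3 - <<'E'
from h import *
a,_=grab('scene','s3.png');t,_=grab('top','t3.png')
w=cv2.imread('pics/w3.png');t=t[:,:,::-1]
cv2.imwrite('pics/c3.png',np.hstack([cv2.resize(w,(400,300)),cv2.resize(t[110:230,140:300],(400,300))]))
E
```

```text
t 5.25 tcp [0.4975 0.3945 0.1082] xax [-0.9949 -0.101   0.0012] yax hdg 95.79582094723759 z [-0.001 -0.001 -1.   ] F [ 1.2 -4.5 -3.9]
campos [0.423 0.386 0.27 ] axes rows [[-0.1, 0.99, -0.0], [0.96, 0.1, 0.28], [0.28, 0.03, -0.96]]
yellow [252. 258.] [16. 64.] 90.0 world [0.526  0.3963 0.067 ]
```

View pics/c3.png

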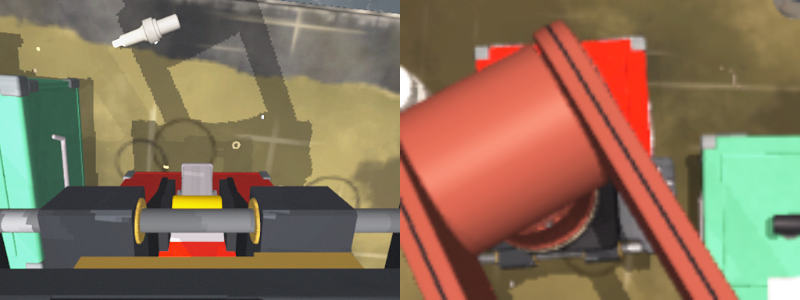

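The wrist view shows the hasp leaf pointing forward at (195,178), with the roller still between the pads. The TCP travelled the planned arc to about 1.75 rad, so I'll release and rise.

Emit:
{"method": "send_rows", "body": {"moves": [[[0,0,0],0],[[0,0,0],0],[[0,0,0],0],[[0,0,0],0],[[0,0,-3],0],[[0,0,-15],0],[[0,0,-35],0],[[0,0,-55],0],[[-10,0,-75],0],[[-20,0,-90],0]], "claw": 1}}

```text
clock: 6.4
tcp_pos: [0.5183, 0.3977, 0.2016]
ee_rot: [0.001, -0.051, 0.999, 0.001]
contact_force: [1.3, -0.4, -0.0]
opening: 0.0861
grasp_force: 0.0
```

```bash
python3 look.py w4 | grep -A1 -E "tcp|yellow|campos"
```

```text
t 6.4 tcp [0.5183 0.3977 0.2016] xax [-0.9948 -0.1014 -0.0026] yax hdg 95.82182216022305 z [ 0.002  0.002 -1.   ] F [ 1.3 -0.4 -0. ]
campos [0.443 0.389 0.363] axes rows [[-0.1, 0.99, 0.0], [0.95, 0.1, 0.28], [0.28, 0.03, -0.96]]
yellow [250.5 176.5] [17. 41.] 90.0 world [0.5133 0.3948 0.067 ]
   sides 0.0372 0.016 hdg 95.8 6.7
yellow [16.  23.1] [32.6 17.1] 2.2 world [0.4061 0.1939 0.067 ]
   sides 0.0129 0.026 hdg 171.5 93.8
```

View pics/w4.png

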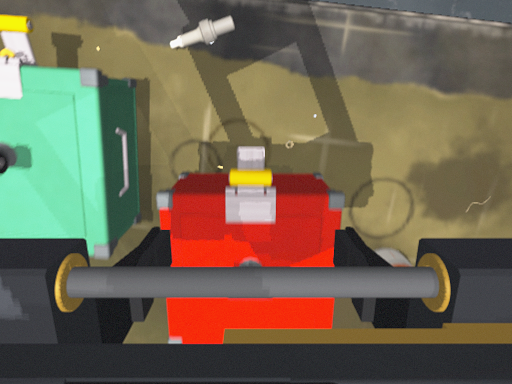

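The hasp is standing out, with its roller at (250,177); taking its height as 0.127 puts it at x=0.499, which matches the arc. Next I'll move above the handle.

Emit:
{"method": "send_rows", "body": {"moves": [[[-6,0,0],0],[[-16,0,0],0],[[-28,-1,0],0],[[-40,-1,0],0],[[-50,-1,0],0],[[-58,-1.5,0],0],[[-63,-1.5,2],0],[[-65,-1.5,5],0],[[-65,-1.5,5],0],[[-65,-1.5,5],0]]}}

```text
clock: 7.45
tcp_pos: [0.582, 0.4022, 0.1932]
ee_rot: [-0.0, -0.051, 0.999, -0.0]
contact_force: [-0.1, 0.8, 0.1]
opening: 0.0871
grasp_force: 0.0
```

```bash
python3 look.py w5 | grep -E "tcp|campos"
```

```text
t 7.45 tcp [0.582  0.4022 0.1932] xax [-9.949e-01 -1.013e-01  7.000e-04] yax hdg 95.8115422623465 z [-0.001 -0.    -1.   ] F [-0.1  0.8  0.1]
campos [0.507 0.394 0.355] axes rows [[-0.1, 0.99, -0.0], [0.96, 0.1, 0.28], [0.28, 0.03, -0.96]]
```

View pics/w5.png

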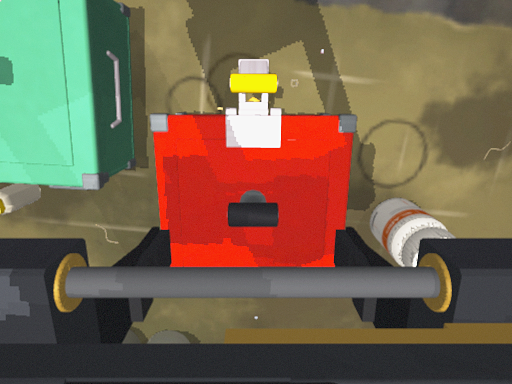

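The handle is at (253,215), spanning columns 228 to 278, and the roller is at (253,83). I'll check the handle's position from that pixel.

```bash
python3 -c "
from h import *
c=cam('wrist')
for u,v,z in[(253,215,.1255),(228,215,.1255),(278,215,.1255),(253,83,.127)]: print(onz('wrist',u,v,z,c).round(4))"
```

```text
[0.5896 0.4026 0.1255]
[0.5915 0.3844 0.1255]
[0.5877 0.4209 0.1255]
[0.4983 0.3932 0.127 ]
```

Emit:
{"method": "send_rows", "body": {"moves": [[[-2,0,8],0],[[-4,0,22],0],[[-5,0,38],0],[[-5,0,54],0],[[-5,0,66],0],[[-5,0,75],0],[[-5,0,81],0],[[-5,0,84],0],[[-5,0,84],0],[[-5,0,84],0]]}}

```text
clock: 8.5
tcp_pos: [0.5878, 0.4029, 0.1103]
ee_rot: [0.001, -0.051, 0.999, 0.0]
contact_force: [0.5, 0.6, 0.5]
opening: 0.0869
grasp_force: 0.0
```

Emit:
{"method": "send_rows", "body": {"moves": [[[0,0,0],0],[[0,0,0],0],[[0,0,0],0],[[0,0,0],0],[[0,0,0],0],[[0,0,0],0],[[0,0,0],0],[[0,0,0],0],[[0,0,0],0],[[0,0,0],0]], "claw": 0.3, "grip_force": 45}}

```text
clock: 9.5
tcp_pos: [0.5873, 0.403, 0.1095]
ee_rot: [0.0, -0.051, 0.999, 0.0]
contact_force: [0.0, 1.9, -0.7]
opening: 0.0357
grasp_force: 45.0
```

Opening reads 35.7 mm, so the handle is gripped. Now I'll lift along the lid arc.

Emit:
{"method": "send_rows", "body": {"moves": [[[-2.1,0,-4.2],0],[[-4.4,0,-8.3],0],[[-6.9,0,-12.3],0],[[-9.6,0,-16.1],0],[[-12.5,0,-19.8],0],[[-15.6,0,-23.3],0],[[-18.9,0,-26.7],0],[[-22.3,0,-29.9],0],[[-25.9,0,-33],0],[[-29.6,0,-35.9],0]]}}

```text
clock: 10.5
tcp_pos: [0.6152, 0.4056, 0.144]
ee_rot: [-0.002, -0.051, 0.999, -0.0]
contact_force: [-3.3, 4.3, -10.0]
opening: 0.0355
grasp_force: 45.0
```

Emit:
{"method": "send_rows", "body": {"moves": [[[-3.9,0,-2.6],0],[[-7.8,0,-5.1],0],[[-11.9,0,-7.4],0],[[-16.2,0,-9.5],0],[[-20.5,0,-11.3],0],[[-24.9,0,-12.9],0],[[-29.4,0,-14.4],0],[[-33.9,0,-15.5],0],[[-38.5,0,-16.5],0],[[-41,0,-17],0]]}}

```text
clock: 11.5
tcp_pos: [0.656, 0.4097, 0.1617]
ee_rot: [-0.002, -0.051, 0.999, -0.001]
contact_force: [-6.7, 2.0, -5.8]
opening: 0.0357
grasp_force: 45.0
```

```bash
python3 look.py w6 | grep -E "tcp|campos"
python3 - <<'E'
from h import *
a,_=grab('scene','s6.png')
w=cv2.imread('pics/w6.png');
cv2.imwrite('pics/c6.png',np.hstack([cv2.resize(w,(400,300)),cv2.resize(a[:,:,::-1],(400,300))]))
E
```

```text
t 11.5 tcp [0.656  0.4097 0.1617] xax [-0.9948 -0.1015  0.0047] yax hdg 95.8236047406283 z [-0.005 -0.001 -1.   ] F [-6.7  2.  -5.8]
campos [0.582 0.401 0.324] axes rows [[-0.1, 0.99, -0.0], [0.96, 0.1, 0.27], [0.27, 0.03, -0.96]]
```

View pics/c6.png

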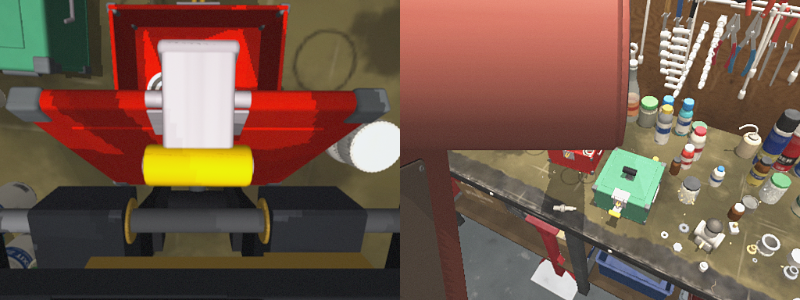

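The wrist view shows the lid raised and the leaf at (200,95) standing clear, with the roller at (198,166) just ahead of the gripper. TCP displacement gives about 55°. I'll release and rise, drifting slightly back.

Emit:
{"method": "send_rows", "body": {"moves": [[[0,0,0],0],[[0,0,0],0],[[0,0,0],0],[[0,0,0],0],[[0,0,0],0],[[0,0,0],0],[[-1,0,-5],0],[[-3,0,-15],0],[[-5,0,-28],0],[[-6,0,-42],0]], "claw": 1}}

```text
clock: 12.6
tcp_pos: [0.664, 0.4105, 0.2061]
ee_rot: [0.0, -0.051, 0.999, 0.0]
contact_force: [-0.3, -0.1, 0.2]
opening: 0.0868
grasp_force: 0.0
```

Emit:
{"method": "send_rows", "body": {"moves": [[[0,0,-15],0],[[0,0,-32],0],[[0,0,-50],0],[[0,0,-68],0],[[0,0,-86],0],[[0,0,-104],0],[[0,0,-120],0],[[0,0,-134],0],[[0,0,-145],0],[[0,0,-150],0]]}}

```text
clock: 13.6
tcp_pos: [0.6639, 0.4105, 0.3563]
ee_rot: [0.001, -0.051, 0.999, 0.0]
contact_force: [0.6, 0.5, -0.1]
opening: 0.087
grasp_force: 0.0
```

Emit:
{"method": "send_rows", "body": {"moves": [[[15,15,-5],0],[[35,35,-5],0],[[60,60,-5],0],[[85,85,-5],0],[[110,110,-5],0],[[135,135,-5],0],[[160,155,-5],0],[[180,170,-5],0],[[195,180,-5],0],[[200,180,-5],0]]}}

```text
clock: 14.6
tcp_pos: [0.4436, 0.5707, 0.359]
ee_rot: [-0.001, -0.052, 0.999, -0.0]
contact_force: [-0.3, -0.3, -0.3]
opening: 0.087
grasp_force: 0.0
```

Run:
```python
from h import *
a,_=grab('scene','s7.png');t,c=grab('top','t7.png')
cv2.imwrite('pics/c7.png',np.hstack([cv2.resize(a[110:310,150:400,::-1],(400,320)),cv2.resize(t[90:290,130:380,::-1],(400,320))]))
# expected handle/hasp-roller positions for lid angle phi, hasp th
ax=np.array([.995,.101,0]);ay=np.array([-.101,.995,0]);H=np.array([.5865,.4028,0])+ax*.085; up=np.array([0,0,1])
cs=cam('scene')
for ph in(.8,.87,.95,1.0):
    r=lambda f,u:H-ax*(f*np.cos(ph)-u*np.sin(ph))+up*(.0855+f*np.sin(ph)+u*np.cos(ph))
    th=1.75;p=(.03*np.cos(th)+.025*np.sin(th),.03*np.sin(th)-.025*np.cos(th))
    print(ph,[ (np.round(proj('scene',q,cs)),np.round(proj('top',q,c))) for q in(r(.15,.01)+ay*.075,r(.15,.01)-ay*.075,r(.156+p[0],.007+p[1]))])
```

```text
0.8 [(array([189., 133.]), array([163., 161.])), (array([253., 149.]), array([238., 156.])), (array([220., 125.]), array([198., 151.]))]
0.87 [(array([191., 129.]), array([162., 156.])), (array([254., 145.]), array([238., 151.])), (array([222., 120.]), array([197., 144.]))]
0.95 [(array([192., 124.]), array([161., 150.])), (array([256., 139.]), array([237., 145.])), (array([224., 114.]), array([197., 137.]))]
1.0 [(array([193., 121.]), array([161., 146.])), (array([257., 136.]), array([237., 141.])), (array([225., 110.]), array([196., 132.]))]
```

View pics/c7.png

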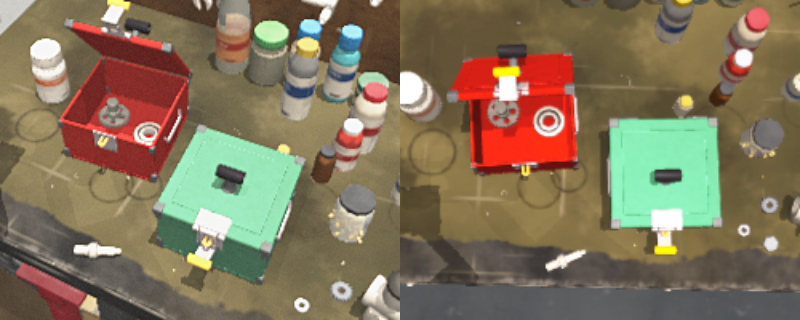

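The lid corners and roller in both views match a lid at about 0.95 rad (54°) and the hasp at about 1.75 rad. In the top-view crop, the lid's left corner is at (455,95) and the roller at (507,71). The green chest is still hasped and shut, and the arm is clear.

```bash
python3 -c "
from station import finish_job
print(finish_job())"
```

```text
the job is handed in; nothing more can be done
None
```

The job is handed in, result not reported: the red hasp stands at about 1.75 rad and the red lid at about 54°, both released and staying by themselves at 14.6 s; the green chest was left hasped and shut.

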